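# Turn the mirrored gel comb the right way round in its drying rack

## Task

Three L-shaped orange gel combs stand in the slots of the white drying rack; each should have its upright tab at the end next to the rack's blue strip, but one was put in mirrored, with its tab at the other end. Lift out only the mirrored comb, turn it half way round and seat it upright and fully down in the slot it came from. Leave the combs that already stand the right way in their slots, undisturbed.

Things in the scene. Friction and masses are not known exactly. Their poses are not given: they have to be found in the camera images.
- comb_a: loose orange L-shaped gel comb, 60 g, upright in a slot of the white rack. Grip bar 100 mm long (own y), 18 mm thick (own x), 22 mm high; at one end an upright tab 14 mm long, 10 thick, its top 54 mm above the origin. Origin: middle of the bar's underside, which rests on the rack's top face when seated; own z up, own +y along the bar to the tab end. Grip its thickness at mid-bar
- comb_b: a second comb, alike in every way, same origin and axes. Below the bar of each comb a toothed white blade, 84 mm long and 5 mm thick, reaches 26 mm down into the slot. Front and back are alike: half a turn about the vertical makes a comb its own mirror image. The centre of mass is within 6 mm of mid-bar
- comb_c: a third comb, alike in every way, same origin and axes. (Bystanders: a tall centrifuge on the left, about x > 0.42 m, y > 0.22 m, to go round; a cup, boxes, bottles and dishes stand behind and beside the rack)
- rack_strip (a point): middle of the blue strip on one long edge of the white rack, at its top face, 40 mm above the worktop. Rack: fixed block 200 x 140 mm. Its axes: z up, +y from the slots to the strip, +x along the strip, away from the robot and to its left. 3 slots along y, centred at y = -68 mm, x = -66, 0, +66 mm; each 9 mm wide, 97 long, 31 deep, 2.5 mm chamfers; a comb has 6 mm play along y either way

How it is judged:
By the outcome, as a careful person would: the job done as asked, in the order asked, and still so for the second after the job is handed in, with the robot touching nothing.
It also fails if it takes over 42 s, if anything falls off the work surface, if the arm or the gripper's body presses on something with over 40 N, if the wrist force passes 120 N, or if a joint passes its speed limit or range.

## Robot

A 6-joint arm with a two-finger parallel gripper is mounted at the origin on a cart in front of the work surface, level with it; the furniture and walls round the work are solid. World frame = base frame: x ahead of the robot, y to its left, z up, the work surface at z = 0. Lengths are in m, angles in rad, forces in N, time in s.
With the tool pointing down it reaches from about 0.225 to 0.875 m from the base axis. Payload 3.4 kg.
Tool frame: the origin (TCP) lies between the finger pads; the fingertips stand 22 mm ahead of it and the grasp point (between the pads) lies 3 mm ahead of it (manip.finger_overhang is the distance from the TCP to the fingertips, in m); z points along the fingers, y is the line along which they close (so a half turn about z gives the same grasp; the last joint's range is limited). The gripper opens to 85 mm and grips with 20 to 120 N. Pads are 22 mm wide; open, the fingers measure 114 mm over their backs; the gripper's body (76 mm by 85 mm) begins 54 mm behind the grasp point. The pads swing forward as they close: fully open they stand 13 mm farther back than shut.
Start: joints at [-1.283, 0.276, 1.505, -0, 1.361, -0.121], TCP at [0.229, -0.528, 0.253] pointing down, gripper open.
Joint ranges: [-2.89, 2.89], [-0.75, 2.08], [0.22, 2.7], [-1.18, 4.32], [0.11, 2.71], [-2.7, 2.7]. Speed limits (rad/s): [2.57, 2.57, 3.14, 3.14, 3.14, 3.14].

## Interface

Orientations are given as a unit quaternion [w, x, y, z].
In Python, from rig import get_state, eyes, order, manip gives the robot as it stands.
- The arm moves only by the tool drive_tool, never from a script. Its argument "rows" is a list of rows, each a list of 4 numbers: the shift along the tool's x, y, z in units of 25 mm (1.0 is 25 mm), then the turn about the tool's z in units of 6 degrees (1.0 is 6 degrees). A call has exactly 8 rows; each row is the pose to reach, as a shift and turn from the pose commanded when the call began, along the tool's axes at that moment; what a row does not reach only later rows make up. A row lasts 1/12 s, in which the tool goes at most 41.7 mm and 7.16 degrees, less where a joint would pass 70% of its speed; a pose out of reach is approached as far as the arm can. A call with a gripper value outside its range is refused whole. "grip" is the finger opening in mm, from 0 to 85.4, set as the call begins (left out, the last holds). The fingers move at their own pace and stop on an object; "newtons" is the grip in N (left out, the last holds). Time passes only in rows, so rows that repeat a pose let the fingers close, or fill a call up. It gives the time, the measured TCP pose, the force, the opening and the grip force at its end, in the units of the state.
- get_state(): the state, without advancing time (a new reading comes with each control period).
- eyes.get_image(name): name is "scene" or "top"; returns (picture, depth): 420x560x3 uint8, red, green, blue; 420x560 float32, m along the optical axis (not along the pixel's ray), 0 where there is no reading.
- eyes.camera_info(name): a dict with "fx", "fy", "cx", "cy" (pixels), "dist" ([k1, k2, p1, p2, k3] as OpenCV has them; the pictures are not rectified), "R" (3x3) and "t" (3): a world point X has camera coordinates R X + t. Camera axes: x right, y down, z forward; pixel columns grow to the right and rows downward; lengths in m; the calibration is good to about 2 mm. A picture is of the moment at which its call begins. camera_info takes no time and is no camera call.
- order.sign_off(): hands the job in; it is judged then, once.
The state is a dict: "clock": time; "qpos": joint angles; "qd": joint speeds; "effort": joint torques, N m; "position": TCP position; "ee_rot": TCP orientation; "contact_force": force on the tool from outside, world axes, zero at the start; "moment": the same for the moment, N m; "width": finger opening in m; "gripper_force": force on a finger pad.
Only numpy, scipy, OpenCV 4.12 (cv2) and the standard library are available. Lean on these libraries where they do the work, as an engineer would, in place of code of your own. Each camera call takes 0.05 s, during which the arm holds its last target. There are 200 camera calls.

## Working session

There is one attempt and no reset: what is moved stays moved. The work goes in short steps, Python scripts to look and compute and a tool call to move; the robot and the scene stay as the last step left them, time stands still between calls to the robot, and variables do not carry over. Pictures are saved under pics/ and viewed, at most 10 in all, crops included, and the job is handed in when it is done.

Besides the shell and the picture viewer there is one more tool, called by a JSON object that holds its "op" and its "data", one argument or row to a line. drive_tool: Moves the arm, as the interface text tells. Its arguments: {"type":"object","properties":{"rows":{"type":"array","items":{"type":"array","items":{"type":"number"}}},"grip":{"type":"number"},"newtons":{"type":"number"}},"required":["rows"]}

```bash
mkdir -p pics; python3 - <<'E'
from rig import get_state, eyes
import cv2, numpy as np
for n in ("scene","top"):
    p,d=eyes.get_image(n); cv2.imwrite(f"pics/{n}0.png",p[:,:,::-1]); np.save(f"{n}0.npy",d)
    i=eyes.camera_info(n); print(n,{k:np.round(np.array(v),4).tolist() for k,v in i.items()})
s=get_state(); print(s["clock"],s["position"],s["ee_rot"],s["width"])
E
```

```text
scene {'fx': 397.9438, 'fy': 397.9438, 'cx': 279.3243, 'cy': 209.2719, 'dist': [-0.1153, 0.0, 0.0, 0.0, 0.0], 'R': [[-0.8446, -0.5351, -0.0176], [-0.2761, 0.4636, -0.8419], [0.4587, -0.7063, -0.5393]], 't': [0.4472, 0.2397, 0.6069]}
top {'fx': 466.5451, 'fy': 466.5451, 'cx': 283.9822, 'cy': 208.3263, 'dist': [-0.0327, 0.0, 0.0, 0.0, 0.0], 'R': [[-0.0173, -0.9998, -0.0012], [-0.9869, 0.0173, -0.1602], [0.1602, -0.0016, -0.9871]], 't': [-0.0307, 0.5246, 0.8401]}
0.1 [ 0.22843708 -0.52719224  0.25254106] [-8.20743721e-04  9.79179134e-01  2.02996418e-01 -6.68677094e-05] 0.08510670152981022
```

View pics/scene0.png

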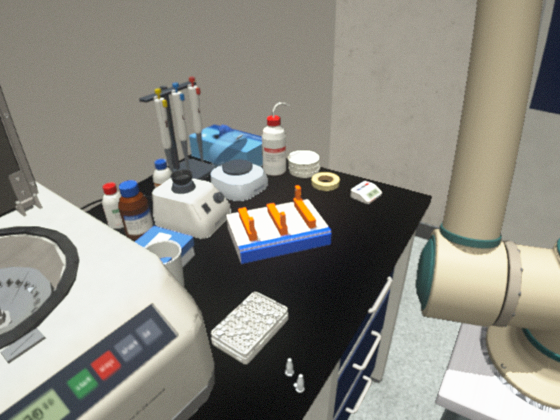

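View pics/top0.png

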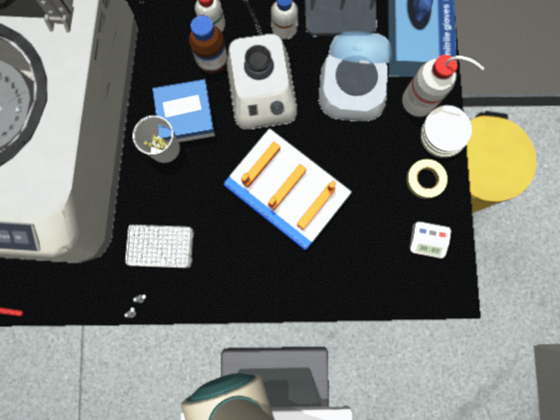

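The top view shows the white rack with its blue strip along the lower-left edge, from about (227,183) to (305,245). The left and middle combs have their tabs at the strip end, (247,178) and (273,203). The right comb has its tab at the far end, (331,186), so it is the mirrored one. I'll enlarge both views.

```bash
python3 - <<'E'
import cv2
a=cv2.imread("pics/top0.png")[120:255,215:360]; b=cv2.imread("pics/scene0.png")[175:265,220:340]
cv2.imwrite("pics/topc.png",cv2.resize(a,None,fx=4,fy=4,interpolation=cv2.INTER_CUBIC))
cv2.imwrite("pics/scenec.png",cv2.resize(b,None,fx=6,fy=6,interpolation=cv2.INTER_CUBIC))
E
```

```text
(no output)
```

View pics/topc.png

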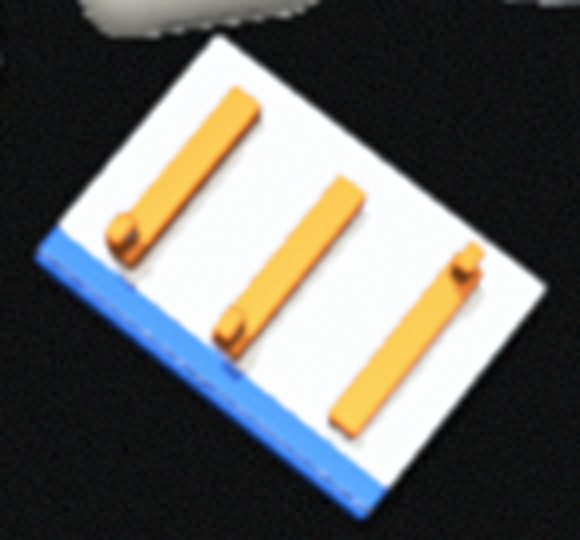

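View pics/scenec.png

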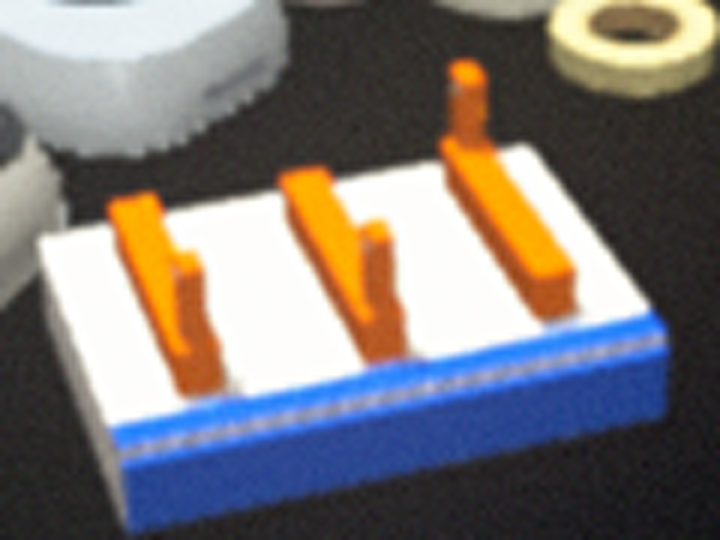

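Both crops agree: the right-hand comb (nearest the robot's right) is the mirrored one. Next I'll triangulate points from both views and check them against the depth map.

```bash
cat > h.py <<'E'
import numpy as np, cv2
from rig import eyes, get_state
I={n:eyes.camera_info(n) for n in ("scene","top")}
def K(i): return np.array([[i["fx"],0,i["cx"]],[0,i["fy"],i["cy"]],[0,0,1.]])
def und(n,uv): i=I[n]; return cv2.undistortPoints(np.float64(uv).reshape(-1,1,2),K(i),np.array(i["dist"]))[:,0]
def P(n): return np.c_[np.array(I[n]["R"]),np.array(I[n]["t"])]
def tri(s,t):
    X=cv2.triangulatePoints(P("scene"),P("top"),und("scene",s).T,und("top",t).T); return (X[:3]/X[3]).T
def ray(n,uv,z):
    R=np.array(I[n]["R"]);c=-R.T@np.array(I[n]["t"]);d=np.c_[und(n,uv),np.ones(len(uv))]@R
    return c+d*((z-c[2])/d[:,2])[:,None]
def cloud(n,D):
    v,u=np.mgrid[:420,:560]; w=und(n,np.c_[u.ravel(),v.ravel()]); d=D.ravel()[:,None]
    return ((np.c_[w,np.ones(len(w))]*d-np.array(I[n]["t"]))@np.array(I[n]["R"])).reshape(420,560,3)
def proj(n,X): 
    i=I[n];return cv2.projectPoints(np.float64(X),cv2.Rodrigues(np.array(i["R"]))[0],np.array(i["t"]),K(i),np.array(i["dist"]))[0][:,0]
E
python3 - <<'E'
from h import *
np.set_printoptions(precision=4,suppress=True)
T=lambda a:np.array(a)/4+[215-.375,120-.375]
S=lambda a:np.array(a)/6+[220-.417,175-.417]
t=[(219,35),(547,289),(331,412),(357,428),(472,255)]
s=[(40,238),(530,146),(532,278),(576,265),(468,68)]
print("backL,backR,endL,endR,tabtop\n",tri(S(s),T(t)))
print("outer front corners z .04 top:",ray("top",T([(37,258),(365,520),(60,227),(388,489)]),.04))
print("scene front corners z.04",ray("scene",S([(115,430),(665,322),(122,458),(664,350)]),.04))
im=cv2.imread("pics/top0.png"); hsv=cv2.cvtColor(im,cv2.COLOR_BGR2HSV)
X=cloud("top",np.load("top0.npy"))
m=((hsv[...,0]<25)&(hsv[...,1]>120)&(hsv[...,2]>100)).astype(np.uint8); m[:120]=0;m[255:]=0;m[:,:215]=0;m[:,360:]=0
n,l,st,c=cv2.connectedComponentsWithStats(m)
for k in range(1,n):
    if st[k,4]<50: continue
    q=X[l==k]; z=q[:,2]; b=q[(z>.052)&(z<.072)]
    print(c[k],"zpct",np.percentile(z,[5,50,98]), cv2.minAreaRect(np.float32(b[:,:2]*1000)), b.mean(0), "n",len(b),"tab",q[z>.08].mean(0))
    print(" dir",np.linalg.svd(b[:,:2]-b[:,:2].mean(0))[2][0])
w=X[(hsv[...,1]<40)&(hsv[...,2]>180)]; w=w[(w[:,2]>.03)&(w[:,2]<.05)&(abs(w[:,1]-X[190,290,1])<.15)&(abs(w[:,0]-X[190,290,0])<.12)]
print("rack top z",np.median(w[:,2]))
E
```

```text
backL,backR,endL,endR,tabtop
 [[ 0.6824 -0.0144  0.0397]
 [ 0.554  -0.169   0.0397]
 [ 0.4949 -0.0638  0.0577]
 [ 0.4855 -0.0762  0.0596]
 [ 0.5594 -0.1278  0.0939]]
outer front corners z .04 top: [[ 0.5732  0.0744  0.04  ]
 [ 0.4454 -0.0794  0.04  ]
 [ 0.5882  0.0634  0.04  ]
 [ 0.4597 -0.0905  0.04  ]]
scene front corners z.04 [[ 0.5846  0.0658  0.04  ]
 [ 0.4533 -0.0865  0.04  ]
 [ 0.5734  0.0767  0.04  ]
 [ 0.446  -0.071   0.04  ]]
[260.1744 164.0467] zpct [0.0545 0.0619 0.0947] ((607.3361206054688, 3.5482826232910156), (17.355388641357422, 97.95692443847656), 49.51045227050781) [0.6092 0.0003 0.0615] n 428 tab [0.5691 0.0285 0.1107]
 dir [-0.7874  0.6164]
[286.6546 186.3582] zpct [0.0574 0.0621 0.0945] ((562.6232299804688, -45.222747802734375), (15.995569229125977, 98.64873504638672), 50.21979904174805) [ 0.5655 -0.0486  0.0618] n 413 tab [ 0.5229 -0.0191  0.1273]
 dir [-0.7856  0.6187]
[316.5032 205.162 ] zpct [0.0594 0.0621 0.095 ] ((524.243896484375, -98.82749938964844), (15.793895721435547, 97.89075469970703), 50.43022155761719) [ 0.5216 -0.0971  0.0619] n 421 tab [ 0.553  -0.1232  0.1102]
 dir [-0.7642  0.645 ]
rack top z 0.04009692513742865
```

{"op": "drive_tool", "data": {
  "rows": [
    [0.8,-0.5,0,0.5],
    [2.1,-1.3,0,1.3],
    [3.4,-2.1,0,2.1],
    [4.7,-2.9,0,2.9],
    [6.0,-3.7,0,3.7],
    [7.3,-4.5,0,4.5],
    [8.6,-5.3,0,5.3],
    [9.6,-5.9,0,6.0]
  ],
  "grip": 42,
  "newtons": 40
}}

```text
clock: 0.77
position: [0.391, -0.2941, 0.253]
ee_rot: [-0.001, 0.994, -0.111, -0.0]
contact_force: [0.1, 0.0, 0.1]
width: 0.0425
gripper_force: 0.0
```

```bash
cat >> h.py <<'E'
from scipy.spatial.transform import Rotation as Ro
def go(x,y,z,yaw):
    "units of the move to TCP x,y,z with tool y at angle yaw (deg)"
    s=get_state(); q=s["ee_rot"]; R=Ro.from_quat([*q[1:],q[0]]).as_matrix()
    a=np.degrees(np.arctan2(R[1,1],R[0,1])); d=-(yaw-a+180)%360
    d=-((yaw-a+180)%360-180)
    print("t",round(s["clock"],2),"p",np.round(s["position"],4),"yaw",round(a,2),"zaxis",np.round(R[:,2],3),"q",np.round(s["qpos"],2),"F",np.round(s["contact_force"],1),"w",round(s["width"],4),"f",np.round(s["gripper_force"],1))
    print("move",np.round(R.T@(np.array([x,y,z])-s["position"])/.025,2),"turn",round(d/6,2))
E
python3 -c "
from h import *
from rig import manip
print(manip.finger_overhang)
go(.5225,-.098,.2,-129.7)"
```

```text
0.022
t 0.77 p [ 0.391  -0.2941  0.253 ] yaw -102.76 zaxis [ 0.     0.001 -1.   ] q [-0.79  0.15  1.68  0.    1.32  1.01] F [0.1 0.  0.1] w 0.0425 f 0.0
move [ 3.4  -8.81  2.13] turn 4.49
```

{"op": "drive_tool", "data": {
  "rows": [
    [0.3,-0.9,0.2,0.5],
    [0.8,-2.2,0.5,1.3],
    [1.4,-3.6,0.9,2.1],
    [1.9,-5.0,1.2,2.9],
    [2.5,-6.4,1.6,3.7],
    [3.0,-7.8,1.9,4.2],
    [3.4,-8.8,2.1,4.5],
    [3.4,-8.8,2.1,4.5]
  ]
}}

```text
clock: 1.43
position: [0.5226, -0.0963, 0.1992]
ee_rot: [-0.001, 0.942, -0.337, -0.001]
contact_force: [0.2, -0.3, -0.7]
width: 0.0418
gripper_force: 0.0
```

```bash
python3 - <<'E'
from h import *
go(.5225,-.098,.066,-129.7)
p,d=eyes.get_image("scene"); cv2.imwrite("pics/s1.png",cv2.resize(p[100:260,180:380,::-1],None,fx=4,fy=3.75,interpolation=cv2.INTER_CUBIC)[:600])
E
```

```text
t 1.43 p [ 0.5226 -0.0963  0.1992] yaw -129.37 zaxis [-0.001  0.003 -1.   ] q [-0.32  0.25  1.68  0.    1.21  1.94] F [ 0.2 -0.3 -0.7] w 0.0418 f 0.0
move [0.06 0.06 5.33] turn 0.05
```

View pics/s1.png

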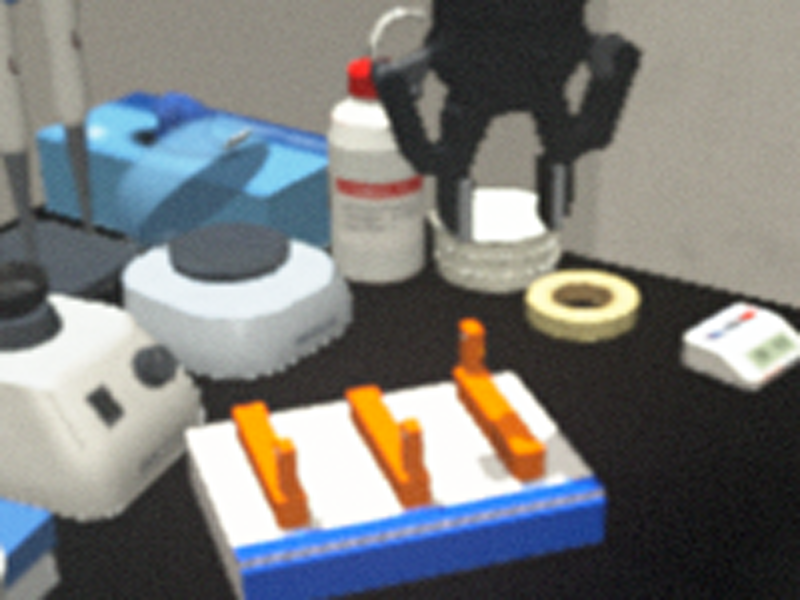

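The gripper is above the right comb, with its fingers (crop pixels about 465 and 550 in x) straddling the bar. The descent looks clear of the middle comb.

{"op": "drive_tool", "data": {
  "rows": [
    [0,0,0.5,0],
    [0,0,1.4,0],
    [0,0,2.3,0],
    [0,0,3.2,0],
    [0,0,4.0,0],
    [0,0,4.6,0],
    [0,0,5.0,0],
    [0,0,5.3,0]
  ]
}}

```text
clock: 2.15
position: [0.5202, -0.1016, 0.0674]
ee_rot: [0.0, 0.941, -0.339, -0.001]
contact_force: [-0.0, 0.4, -0.9]
width: 0.0422
gripper_force: 0.0
```

```bash
python3 -c "
from h import *
go(.5225,-.098,.066,-129.7)"
```

```text
t 2.15 p [ 0.5202 -0.1016  0.0674] yaw -129.62 zaxis [-0.001 -0.    -1.   ] q [-0.32  0.38  1.86 -0.    0.9   1.94] F [-0.   0.4 -0.9] w 0.0422 f 0.0
move [-0.02 -0.17  0.06] turn 0.01
```

{"op": "drive_tool", "data": {
  "rows": [
    [0,-0.08,0,0],
    [0,-0.17,0.05,0],
    [0,-0.17,0.05,0],
    [0,-0.17,0.05,0],
    [0,-0.17,0.05,0],
    [0,-0.17,0.05,0],
    [0,-0.17,0.05,0],
    [0,-0.17,0.05,0]
  ]
}}

```text
clock: 2.82
position: [0.5238, -0.0974, 0.0673]
ee_rot: [0.0, 0.941, -0.339, 0.0]
contact_force: [0.6, 0.1, 0.4]
width: 0.0423
gripper_force: 0.0
```

```bash
python3 -c "
from h import *
go(.5225,-.098,.066,-129.7)"
```

```text
t 2.82 p [ 0.5238 -0.0974  0.0673] yaw -129.57 zaxis [ 0. -0. -1.] q [-0.31  0.39  1.86 -0.    0.9   1.95] F [0.6 0.1 0.4] w 0.0423 f 0.0
move [-0.03  0.05  0.05] turn 0.02
```

{"op": "drive_tool", "data": {
  "rows": [
    [0,0.03,0,0],
    [0,0.03,0,0],
    [0,0.03,0,0],
    [0,0.03,0,0],
    [0,0.03,0,0],
    [0,0.03,0,0],
    [0,0.03,0,0],
    [0,0.03,0,0]
  ],
  "grip": 10,
  "newtons": 40
}}

```text
clock: 3.48
position: [0.5234, -0.0981, 0.0672]
ee_rot: [0.0, 0.941, -0.339, 0.0]
contact_force: [-0.9, -0.4, 3.6]
width: 0.0173
gripper_force: 40.2
```

```bash
python3 -c "
from h import *
go(.5225,-.098,.066,-129.7)"
```

```text
t 3.48 p [ 0.5234 -0.0981  0.0672] yaw -129.58 zaxis [ 0. -0. -1.] q [-0.32  0.39  1.86 -0.    0.89  1.95] F [-0.9 -0.4  3.6] w 0.0173 f 40.2
move [-0.03  0.02  0.05] turn 0.02
```

{"op": "drive_tool", "data": {
  "rows": [
    [0,0,-0.2,0],
    [0,0,-0.6,0],
    [0,0,-1.1,0],
    [0,0,-1.8,0],
    [0,0,-2.6,0],
    [0,0,-3.4,0],
    [0,0,-4.1,0],
    [0,0,-4.4,0]
  ]
}}

```text
clock: 4.15
position: [0.5244, -0.0983, 0.1801]
ee_rot: [-0.0, 0.941, -0.339, 0.002]
contact_force: [-0.2, -0.4, -1.3]
width: 0.0172
gripper_force: 39.8
```

```bash
python3 - <<'E'
from h import *
go(.5230,-.098,.177,50.35)
p,d=eyes.get_image("scene"); cv2.imwrite("pics/s2.png",cv2.resize(p[100:260,180:380,::-1],None,fx=4,fy=3.75,interpolation=cv2.INTER_CUBIC)[:600])
E
```

```text
t 4.15 p [ 0.5244 -0.0983  0.1801] yaw -129.57 zaxis [ 0.004 -0.001 -1.   ] q [-0.32  0.26  1.71 -0.    1.16  1.95] F [-0.2 -0.4 -1.3] w 0.0172 f 39.8
move [-0.05  0.03  0.12] turn -29.99
```

View pics/s2.png

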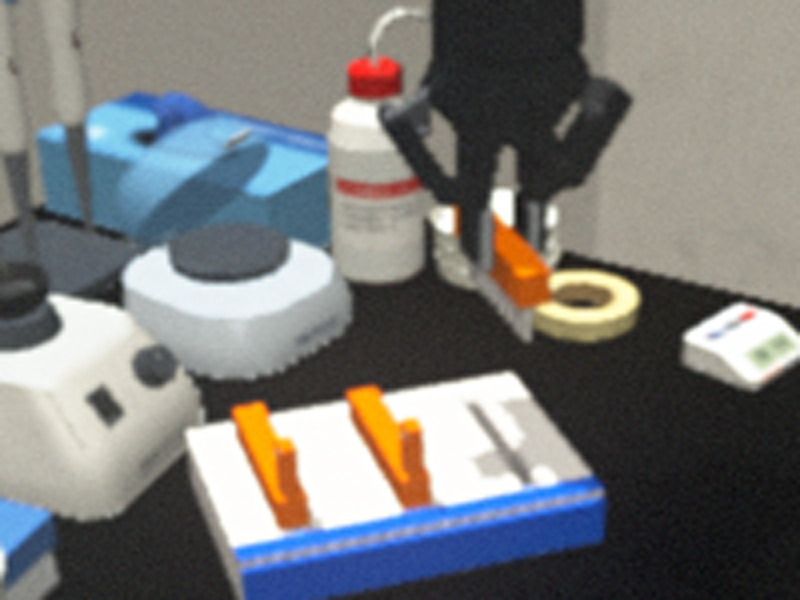

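The comb is out and held level, with its blade below the bar at crop (500,300). The empty slot runs from about (470,403) to (535,482), and the other two combs haven't moved. Next is the half turn.

{"op": "drive_tool", "data": {
  "rows": [
    [0,0,0,-0.6],
    [0,0,0,-1.6],
    [0,0,0,-2.7],
    [0,0,0,-3.8],
    [0,0,0,-4.9],
    [0,0,0,-6.0],
    [0,0,0,-7.0],
    [0,0,0,-8.0]
  ]
}}

```text
clock: 4.87
position: [0.5225, -0.0977, 0.176]
ee_rot: [-0.0, 0.997, 0.076, -0.001]
contact_force: [0.3, -0.7, -1.0]
width: 0.0173
gripper_force: 39.7
```

{"op": "drive_tool", "data": {
  "rows": [
    [0,0,0,-1],
    [0,0,0,-2],
    [0,0,0,-3],
    [0,0,0,-4],
    [0,0,0,-5],
    [0,0,0,-6],
    [0,0,0,-7],
    [0,0,0,-8]
  ]
}}

```text
clock: 5.53
position: [0.5225, -0.0978, 0.176]
ee_rot: [-0.001, 0.88, 0.475, -0.001]
contact_force: [0.1, 0.7, -0.7]
width: 0.0168
gripper_force: 39.7
```

{"op": "drive_tool", "data": {
  "rows": [
    [0,0,0,-1],
    [0,0,0,-2],
    [0,0,0,-3],
    [0,0,0,-4],
    [0,0,0,-5],
    [0,0,0,-6],
    [0,0,0,-7],
    [0,0,0,-8]
  ]
}}

```text
clock: 6.2
position: [0.5225, -0.0977, 0.176]
ee_rot: [-0.001, 0.611, 0.792, -0.0]
contact_force: [0.6, 0.7, -0.8]
width: 0.0169
gripper_force: 39.7
```

{"op": "drive_tool", "data": {
  "rows": [
    [0,0,0,-1],
    [0,0,0,-2],
    [0,0,0,-3],
    [0,0,0,-4],
    [0,0,0,-5],
    [0,0,0,-5.6],
    [0,0,0,-6],
    [0,0,0,-6]
  ]
}}

```text
clock: 6.87
position: [0.5226, -0.0978, 0.1761]
ee_rot: [-0.001, 0.338, 0.941, -0.0]
contact_force: [-0.5, 1.2, -0.5]
width: 0.0169
gripper_force: 39.7
```

```bash
python3 - <<'E'
from h import *
go(.5230,-.098,.1,50.35)
p,d=eyes.get_image("top"); 
im=p[:,:,::-1]; cv2.imwrite("pics/t2.png",cv2.resize(im[120:255,215:360],None,fx=4,fy=4,interpolation=cv2.INTER_CUBIC))
E
```

```text
t 6.87 p [ 0.5226 -0.0978  0.1761] yaw 50.46 zaxis [-0.002  0.001 -1.   ] q [-0.32  0.27  1.72 -0.    1.16 -1.2 ] F [-0.5  1.2 -0.5] w 0.0169 f 39.7
move [-0.02  0.01  3.04] turn 0.02
```

View pics/t2.png

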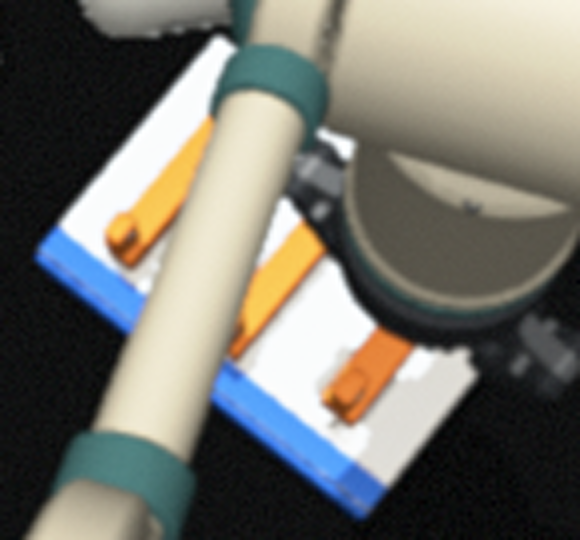

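The tab is now at the strip end, near crop (345,395). I'll descend to just above the slot and check alignment.

{"op": "drive_tool", "data": {
  "rows": [
    [0,0,0.5,0],
    [0,0,1.2,0],
    [0,0,1.9,0],
    [0,0,2.5,0],
    [0,0,2.9,0],
    [0,0,3.0,0],
    [0,0,3.0,0],
    [0,0,3.0,0]
  ]
}}

```text
clock: 7.58
position: [0.5237, -0.0981, 0.1024]
ee_rot: [0.0, 0.339, 0.941, -0.0]
contact_force: [0.1, -0.2, -1.4]
width: 0.0175
gripper_force: 39.8
```

```bash
python3 - <<'E'
from h import *
for _ in range(2): go(.5232,-.098,.067,50.4)
p,d=eyes.get_image("scene"); cv2.imwrite("pics/s3.png",cv2.resize(p[165:255,225:345,::-1],None,fx=6,fy=6,interpolation=cv2.INTER_CUBIC))
E
```

```text
t 7.58 p [ 0.5237 -0.0981  0.1024] yaw 50.4 zaxis [ 0.001 -0.    -1.   ] q [-0.32  0.34  1.82 -0.    0.98 -1.2 ] F [ 0.1 -0.2 -1.4] w 0.0175 f 39.8
move [ 0.02 -0.01  1.42] turn 0.0
t 7.58 p [ 0.5237 -0.0981  0.1024] yaw 50.4 zaxis [ 0.001 -0.    -1.   ] q [-0.32  0.34  1.82 -0.    0.98 -1.2 ] F [ 0.1 -0.2 -1.4] w 0.0175 f 39.8
move [ 0.02 -0.01  1.42] turn 0.0
```

View pics/s3.png

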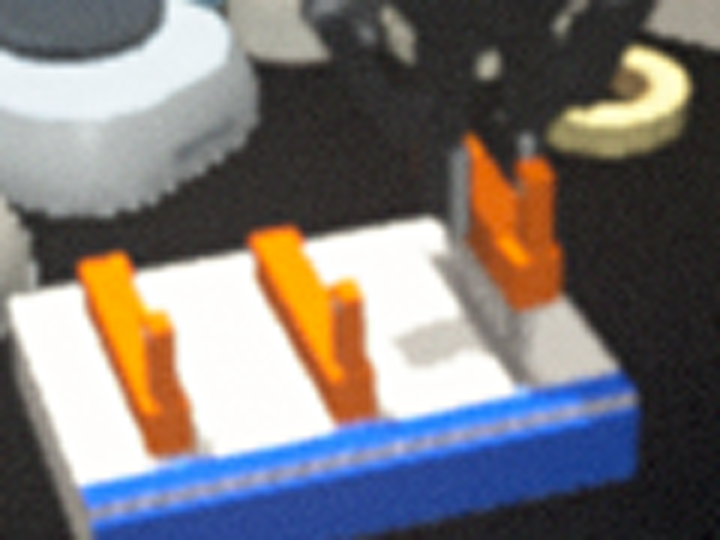

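The comb hangs over its slot with the tab (530,190) on the strip side and the blade tip near (520,370), in line with the slot. I'll lower it slowly while watching the force.

{"op": "drive_tool", "data": {
  "rows": [
    [0,0,0.1,0],
    [0,0,0.2,0],
    [0,0,0.3,0],
    [0,0,0.4,0],
    [0,0,0.5,0],
    [0,0,0.6,0],
    [0,0,0.7,0],
    [0,0,0.7,0]
  ]
}}

```text
clock: 8.3
position: [0.5229, -0.0979, 0.0839]
ee_rot: [-0.001, 0.339, 0.941, -0.0]
contact_force: [0.5, -0.2, -1.2]
width: 0.0172
gripper_force: 39.8
```

Blade is about 9 mm into the slot with no contact force.

{"op": "drive_tool", "data": {
  "rows": [
    [0,0,0.1,0],
    [0,0,0.2,0],
    [0,0,0.3,0],
    [0,0,0.4,0],
    [0,0,0.5,0],
    [0,0,0.6,0],
    [0,0,0.65,0],
    [0,0,0.65,0]
  ]
}}

```text
clock: 8.97
position: [0.523, -0.0979, 0.0679]
ee_rot: [-0.0, 0.339, 0.941, -0.0]
contact_force: [0.6, -0.6, -1.2]
width: 0.017
gripper_force: 39.8
```

{"op": "drive_tool", "data": {
  "rows": [
    [0,0,0.02,0],
    [0,0,0.04,0],
    [0,0,0.06,0],
    [0,0,0.06,0],
    [0,0,0.06,0],
    [0,0,0.06,0],
    [0,0,0.06,0],
    [0,0,0.06,0]
  ]
}}

```text
clock: 9.63
position: [0.5234, -0.098, 0.0672]
ee_rot: [0.0, 0.339, 0.941, -0.0]
contact_force: [-1.4, 0.1, 5.7]
width: 0.0171
gripper_force: 40.5
```

Contact from below reads +5.7 N, so the comb is seated. Opening to 42 mm while staying in place, then rising.

{"op": "drive_tool", "data": {
  "rows": [
    [0,0,0,0],
    [0,0,0,0],
    [0,0,0,0],
    [0,0,0,0],
    [0,0,0,0],
    [0,0,0,0],
    [0,0,0,0],
    [0,0,0,0]
  ],
  "grip": 42
}}

```text
clock: 10.3
position: [0.5233, -0.098, 0.0667]
ee_rot: [0.0, 0.339, 0.941, -0.0]
contact_force: [-0.4, 0.5, -0.2]
width: 0.0421
gripper_force: 0.0
```

{"op": "drive_tool", "data": {
  "rows": [
    [0,0,-0.2,0],
    [0,0,-0.7,0],
    [0,0,-1.4,0],
    [0,0,-2.4,0],
    [0,0,-3.6,0],
    [0,0,-4.8,0],
    [0,0,-5.8,0],
    [0,0,-6.2,0]
  ]
}}

```text
clock: 10.97
position: [0.525, -0.0985, 0.2261]
ee_rot: [0.004, 0.339, 0.941, 0.0]
contact_force: [0.7, 0.4, -0.3]
width: 0.0417
gripper_force: 0.0
```

```bash
python3 - <<'E'
from h import *
go(.4,-.3,.25,50.4)
p,d=eyes.get_image("scene"); cv2.imwrite("pics/s4.png",cv2.resize(p[165:255,225:345,::-1],None,fx=6,fy=6,interpolation=cv2.INTER_CUBIC))
E
```

```text
t 10.97 p [ 0.525  -0.0985  0.2261] yaw 50.43 zaxis [ 0.007 -0.002 -1.   ] q [-0.32  0.23  1.64 -0.    1.26 -1.2 ] F [ 0.7  0.4 -0.3] w 0.0417 f 0.0
move [-1.29 -9.4  -0.97] turn 0.0
```

View pics/s4.png

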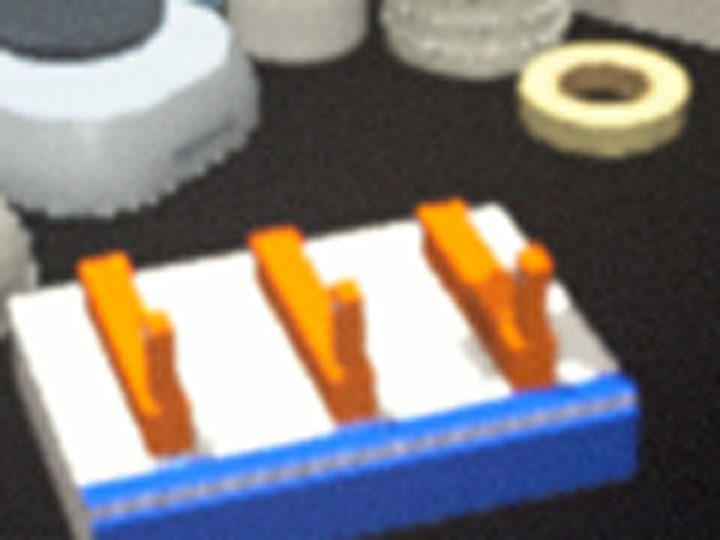

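All three combs now stand alike, with tabs on the strip side; the turned one has its tab at (535,260). I'll check its bar-top height against the neighbours in the depth map, then hand in if they match.

```bash
python3 - <<'E'
from h import *
from rig import order
p,d=eyes.get_image("scene"); X=cloud("scene",d); h=cv2.cvtColor(p,cv2.COLOR_RGB2HSV)
m=(h[...,0]<25)&(h[...,1]>120)&(h[...,2]>100)
z=[]
for c in ((.6063,.0038),(.5641,-.0470),(.5219,-.0978)):
    r=X[...,:2]-c; al=r@[-.769,.639]; ac=r@[.639,.769]
    q=X[m&(abs(al)<.03)&(abs(ac)<.014)&(X[...,2]>.03)]; z.append(np.percentile(q[:,2],[50,80,95])); print(len(q),z[-1])
if abs(z[2]-(z[0]+z[1])/2).max()<.003: print(order.sign_off())
E
```

```text
108 [0.06043846 0.06124075 0.06207858]
134 [0.06024788 0.06113955 0.0621062 ]
164 [0.06012734 0.06111366 0.06186282]
the job is handed in; nothing more can be done
None
```

I lifted out the mirrored comb, turned it half way round and seated it fully down in its own slot, its bar top level with the other two (which I left undisturbed) to under 1 mm, and handed the job in at about 11 s.

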